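# Shut and bolt the roller case beside the feed machine

### The job

Shut the blue lid of the roller case, then swing the hasp over the yellow catch until it lies flat on the lid, and then turn the catch fully crosswise so that the hasp cannot come off. Leave everything else on the bench and in the case where it is.

Things in the scene. Friction and masses are not known exactly. Their poses are not given: they have to be found in the camera images.
- case: White sheet-metal case fixed to the bench: 230 mm deep (its x), 260 wide (its y), 90 high to the top of its closed lid. Origin: centre of the underside; z up; x points from the front (hasp side, towards the robot) to the rear (lid hinge). The front 60 mm of the top (x -115 to -55 mm) is a fixed white deck, top at z 90 mm; the rest is closed by the blue lid, whose top is level with the deck when shut.
- lid (a joint): Angle of the blue lid (rad): 0 shut, larger = more open, at most 1.3. The lid is a plate 169 mm by 260 mm, 8 mm thick, 0.45 kg; its hinge is stiff (0.6 N m of friction), so it stays where it is left and must be pushed all the way down.
- lid_hinge (a point): Point on the lid's hinge axis, mid-width, at x 115, y 0, z 90 mm of the case (level with the lid's top face). The axis runs along the case's y; opening raises the front edge.
- lid_edge (a point): Middle of the lid's free front edge, on its top (outer) face, 170 mm from the hinge axis. Moves with the lid; its z axis is the lid's outward normal.
- hasp (a joint): Angle of the dark steel hasp strap (rad): 0 flat on the lid, over the catch; 1.57 upright; above that it leans back over the deck towards the robot; at most 2.6. Stiff hinge (0.07 N m): it stays at any angle, so it must be pressed down the last part of its swing.
- hasp_hinge (a point): Point on the hasp's hinge axis, mid-width, at x -62, y 0, z 94 mm of the case (4 mm above the deck). The axis runs along the case's y.
- hasp_end (a point): Middle of the hasp strap's free end, on the face that is on top when it is closed, 95 mm from the hinge axis. The strap is 42 mm wide, 4 mm thick, with a slot 46 mm long and 18 mm wide (24 to 70 mm from the hinge) that passes over the catch; from 70 to 95 mm it is solid. Closed, its top face is 6 mm above the lid.
- catch (a joint): Angle of the yellow turn-catch on the lid (rad): 0 = wing in line with the hasp's slot, +/-1.57 (its stops) = crosswise, bolting the hasp down; positive is counter-clockwise seen from above. It starts within 0.12 rad of in line, turns either way and stays where it is left (0.04 N m).
- catch_top (a point): Centre of the top face of the catch's wing: a yellow block 36 mm long (its x), 10 wide (its y), 16 high, on a 9 mm post on the lid. With the lid shut it stands on the case's centre line at x -16 mm, 46 mm behind the hasp hinge; wing from 10 to 26 mm above the lid's top. It turns about its vertical axis and swings up with the lid.
- roller_a: black rubber feed roller 54 mm wide, 42 high, standing in the case's compartment on its +y (left) side. To be left alone; origin at its underside or handle.
- roller_b: brass feed roller of the same size, standing in the one on its -y (right) side. To be left alone; origin at its underside or handle.
- wrench: steel wrench 180 mm long, lying beside the case. To be left alone; origin at its underside or handle.
- screwdriver: red-handled screwdriver 190 mm long, lying beside the case. To be left alone; origin at its underside or handle.
- oil: white oil bottle, 54 mm across, 130 high, standing beyond the wrench or the screwdriver. To be left alone; origin at its underside or handle.
- jar: amber jar with black cap, 60 mm across, 85 high, standing on the other side. To be left alone; origin at its underside or handle.
- collar: steel collar, 64 mm across, 22 high, on the bench on the robot's right. To be left alone; origin at its underside or handle.
- brush: hand brush lying on the bench on the robot's left. To be left alone; origin at its underside or handle.

How it is judged:
On the way, in this order (a step that is already met when the one before it is completed fails the run):
1. the lid is shut (value of joint lid below 0.06 rad), for 0.1 s.
2. with the lid shut and the catch still in line, the hasp lies flat over the catch (value of joint lid below 0.06 rad and value of joint hasp below 0.09 rad and value of joint catch between -0.6 and 0.6 rad), for 0.1 s.
3. with the hasp flat, the catch is turned crosswise (value of joint lid below 0.06 rad and value of joint hasp below 0.09 rad and (value of joint catch above 1.25 rad or value of joint catch below -1.25 rad)), for 0.2 s.
At the end, for the whole second after the job is handed in: The lid is shut (within 0.06 rad), the hasp lies flat over the catch (within 0.09 rad), the catch is crosswise (at least 1.25 rad from in line, either way), and the rollers and loose things are within 30 mm of where they began (all of step 3 and distance of each of roller_a, roller_b, wrench, screwdriver, oil, jar, collar, brush from where it was at the start of the episode below 0.03 m); the robot touches nothing.
It fails at once if a roller or a loose thing on the bench is shoved more than 30 mm (not (distance of each of roller_a, roller_b, wrench, screwdriver, oil, jar, collar, brush from where it was at the start of the episode below 0.03 m)).
It also fails if it takes over 64 s, if anything falls off the work surface, if the arm or the gripper's body presses on something with over 40 N, if the wrist force passes 120 N, or if a joint passes its speed limit or range.

### The arm

A 6-joint arm with a two-finger parallel gripper is mounted at the origin on the work surface. World frame = base frame: x ahead of the robot, y to its left, z up, the work surface at z = 0. Lengths are in m, angles in rad, forces in N, time in s.
With the tool pointing down it reaches from about 0.275 to 0.875 m from the base axis. Payload 12.5 kg.
Tool frame: the origin (TCP) lies at the very end of the fingers, on their centre line; the grasp point (between the pads) lies 19 mm behind it; z points along the fingers, y is the line along which they close (so a half turn about z gives the same grasp; the last joint's range is limited). The gripper opens to 85 mm and grips with 20 to 120 N. Pads are 22 mm wide; open, the fingers measure 114 mm over their backs; the gripper's body (76 mm by 85 mm) begins 54 mm behind the grasp point. The pads swing forward as they close: fully open they stand 13 mm farther back than shut.
Start: joints at [-1.233, 0.351, 1.652, -0, 1.139, -0.085], TCP at [0.226, -0.502, 0.231] pointing down, gripper open.
Joint ranges: [-2.75, 2.75], [-0.79, 2.1], [0.01, 2.65], [-1.57, 4.71], [0.07, 3.14], [-2.87, 2.87]. Speed limits (rad/s): [2.22, 2.22, 2.79, 3.14, 3.14, 3.14].

### API

Orientations are given as a 3x3 rotation matrix whose columns are the frame's x, y, z axes.
In Python, from bench import manip gives the robot as it stands. Calls block until the motion is done:
- manip.move_ptp(position, orientation): joint-space move of the TCP to a pose.
- manip.move_l(position, attitude=None, max_speed=0.15): straight line of the TCP; attitude=None keeps the orientation; max_speed is the mean speed in m/s.
- manip.move_j(angles): joint-space move.
- manip.set_gripper(opening, effort=None): opening from 0.0 (shut) to 1.0 (fully open); effort is the grip in N (None keeps the last); returns when the fingers have stopped.
- manip.dwell(seconds).
- manip.inverse_kinematics(position, orientation): joint angles nearest the present ones, or None.
- manip.grab_frame(name): name is "scene" or "top" or "wrist"; returns (picture, depth): 480x640x3 uint8, red, green, blue; 480x640 float32, m along the optical axis (not along the pixel's ray), 0 where there is no reading.
- manip.get_calibration(name): a dict with "camera_matrix" (3x3 intrinsics, pixels), "R" (3x3) and "t" (3): a world point X has camera coordinates R X + t. Camera axes: x right, y down, z forward; pixel columns grow to the right and rows downward; lengths in m; the calibration is good to about 2 mm. A picture is of the moment at which its call begins: read the wrist's pose just before it. get_calibration takes no time and is no camera call; for the wrist camera it gives the pose at the moment of the call.
A pose or a line that the arm cannot do raises manip.Unreachable and nothing moves.
- manip.sign_off(): hands the job in; it is judged then, once.
Trained networks look in the newest picture that a camera, given by its name, has taken for a name from the list of things; names that differ only in an ending like _2 or _b are one class to them, and where a whole thing is asked for, a point or a joint stands for the part that bears it (a point fixed in the world has none). Each returns a list of dicts, best first, with "confidence" (0 to 1); they miss things now and then, are a little off and sometimes report something else, mostly with a low value. They report only what shows in the picture. A call takes as long as a camera call.
- manip.look_for(camera, name): "at" ([x, y, z] in m, in world coordinates, good to about 4 mm: the middle of the surface that is visible of it).
Readings, each from a call of its own:
- manip.current_time(): time.
- manip.current_qpos(): joint angles.
- manip.current_joint_vel(): joint speeds.
- manip.current_joint_torque(): joint torques, N m.
- manip.current_ee_pos(): TCP position.
- manip.current_tcp_rot(): TCP orientation.
- manip.current_force(): force on the tool from outside, world axes, zero at the start.
- manip.current_ft_torque(): the same for the moment, N m.
- manip.current_grip_width(): opening from 0.0 (shut) to 1.0 (fully open).
- manip.current_grip_force(): force on a finger pad.
Only numpy, scipy, OpenCV 4.12 (cv2) and the standard library are available. Lean on these libraries where they do the work, as an engineer would, in place of code of your own. Each camera call takes 0.05 s, during which the arm holds its last target. There are 200 camera calls.

## Working session

There is one attempt and no reset: what is moved stays moved. The work goes in short steps, each a Python script; the robot and the scene stay as the last script left them, time stands still between calls to the robot, and variables do not carry over. Pictures are saved under pics/ and viewed, at most 10 in all, crops included, and the job is handed in when it is done.

```bash
mkdir -p pics; ls
python3 - <<'E'
from bench import manip
import cv2,numpy as np
ims=[]
for c in ("scene","top"):
    im,d=manip.grab_frame(c); ims.append(im)
    np.save(f"pics/{c}_d.npy",d); np.save(f"pics/{c}_i.npy",im)
    cv2.imwrite(f"pics/{c}0.png",im[:,:,::-1])
    k=manip.get_calibration(c); print(c,(-k["R"].T@k["t"]).round(3),k["camera_matrix"][0,0])
    for n in ("case","lid_edge","lid_hinge","lid","hasp","hasp_end","catch_top","wrench","screwdriver","oil","jar","collar","brush","roller_a"):
        r=manip.look_for(c,n)
        print(n,[(np.round(q["at"],3).tolist(),round(q["confidence"],2)) for q in r[:2]])
print(manip.current_time())
E
```

```text
pics
scene [1.304 0.422 0.965] 556.9368891217972
case [([0.644, -0.072, 0.12], 0.81), ([0.366, -0.354, 0.019], 0.65)]
lid_edge [([0.641, -0.096, 0.154], 0.85)]
lid_hinge [([0.643, -0.072, 0.122], 0.64)]
lid [([0.643, -0.097, 0.155], 0.85)]
hasp [([0.495, -0.102, 0.166], 0.82)]
hasp_end [([0.494, -0.107, 0.162], 0.78)]
catch_top [([0.626, -0.099, 0.2], 0.59)]
wrench [([0.626, 0.073, 0.007], 0.56), ([0.335, 0.356, 0.017], 0.52)]
screwdriver []
oil [([0.585, -0.36, 0.068], 0.63)]
jar [([0.609, 0.181, 0.064], 0.62), ([0.626, -0.099, 0.2], 0.49)]
collar [([0.367, -0.355, 0.022], 0.9)]
brush [([0.338, 0.36, 0.018], 0.62)]
roller_a []
top [0.32  0.056 1.247] 550.2507082079114
case [([0.585, -0.098, 0.093], 0.71)]
lid_edge [([0.629, -0.098, 0.163], 0.78)]
lid_hinge [([0.583, -0.098, 0.089], 0.73)]
lid []
hasp [([0.5, -0.1, 0.153], 0.82)]
hasp_end [([0.493, -0.102, 0.152], 0.64), ([0.584, -0.097, 0.091], 0.63)]
catch_top [([0.621, -0.101, 0.204], 0.63)]
wrench [([0.623, 0.074, 0.005], 0.57)]
screwdriver [([0.556, -0.276, 0.022], 0.97), ([0.354, -0.358, 0.025], 0.28)]
oil [([0.566, -0.358, 0.087], 0.67), ([0.584, -0.095, 0.094], 0.27)]
jar [([0.58, 0.173, 0.082], 0.96)]
collar [([0.356, -0.356, 0.021], 0.66)]
brush [([0.326, 0.36, 0.011], 0.92), ([0.628, -0.1, 0.166], 0.53)]
roller_a [([0.601, -0.18, 0.035], 0.63), ([0.594, -0.041, 0.039], 0.61)]
1.5
```

View pics/scene0.png

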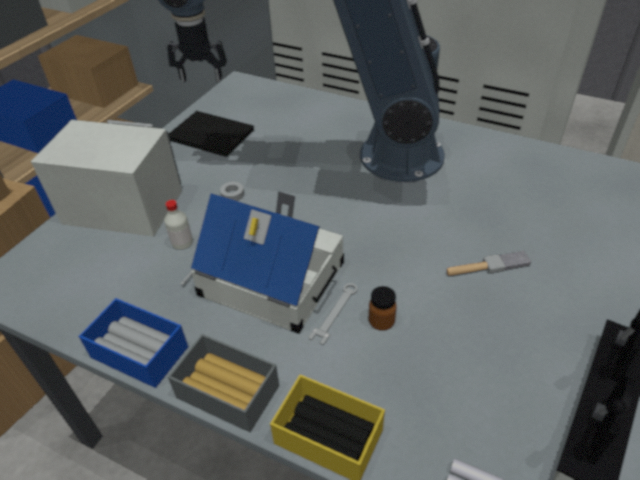

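View pics/top0.png

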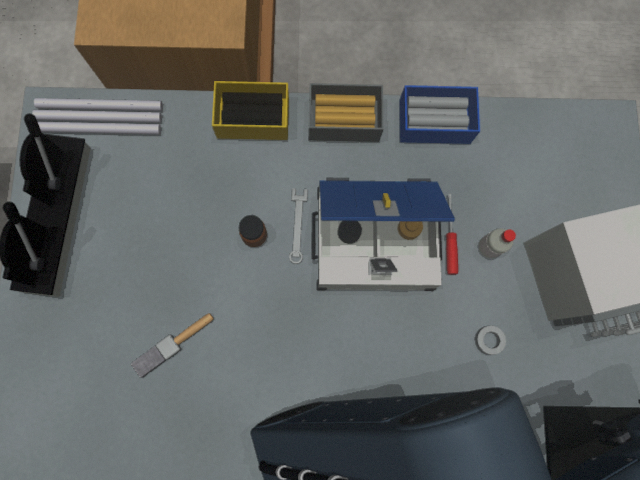

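The scene view shows the blue lid half open with the yellow catch at (254,225) and the hasp upright at (286,205). In the top view the case spans columns 318-440 and rows 180-290, with the deck at rows 257-290, the hasp at (382,266) and the catch at (387,201). Next I measure the case pose and lid angle from depth.

```bash
cat > h.py <<'E'
from bench import manip
import cv2,numpy as np
def cloud(c,im=None,d=None):
    k=manip.get_calibration(c)
    if im is None: im,d=manip.grab_frame(c)
    v,u=np.mgrid[:480,:640]
    K=k["camera_matrix"]
    P=np.stack([(u-K[0,2])/K[0,0]*d,(v-K[1,2])/K[1,1]*d,d],-1)
    W=(P-k["t"])@k["R"]; W[d<=0]=np.nan
    return im,W
def deckmask(W): return (abs(W[...,2]-.09)<.006)&(W[...,0]>.42)&(W[...,0]<.75)&(W[...,1]>-.26)&(W[...,1]<.06)
E
python3 - <<'E'
from h import *
for c in ("top","scene"):
    im,W=cloud(c,np.load(f"pics/{c}_i.npy"),np.load(f"pics/{c}_d.npy"))
    I=im.astype(int); roi=(W[...,0]>.4)&(W[...,0]<.8)&(W[...,1]>-.27)&(W[...,1]<.08)
    white=(I.min(2)>120)&(np.ptp(I,2)<30)
    m=(deckmask(W)&white).astype(np.uint8)
    n,l,s,_=cv2.connectedComponentsWithStats(m)
    j=1+s[1:,4].argmax(); p=W[l==j]
    print(c,"deck n",len(p),"z",np.median(p[:,2]).round(4),cv2.minAreaRect((p[:,:2]*1000).astype(np.float32)),np.percentile(p,[0,2,98,100],0).round(3).tolist())
    # all of case top
    b=roi&(I[...,2]>I[...,0]+50)&(W[...,2]>.09); q=W[b]
    ctr=q.mean(0); 
    for _ in range(3):
        ctr=q.mean(0);U=np.linalg.svd(q-ctr,full_matrices=False)[2][2]; U*=np.sign(U[2]); r=(q-ctr)@U; q=q[abs(r)<.006]
    print("lid n",len(q),"normal",U.round(3),"angle",np.arctan2(np.hypot(U[0],U[1]),U[2]).round(3),"az",np.arctan2(-U[1],-U[0]).round(3),"ctr",ctr.round(3),np.percentile(q,[0.5,99.5],0).round(3).tolist(),cv2.minAreaRect((q[:,:2]*1000).astype(np.float32)))
    y=roi&(I[...,0]>130)&(I[...,1]>100)&(I[...,2]<80)&(W[...,2]>.15); print("yellow",y.sum(),np.median(W[y],0).round(3), cv2.minAreaRect((W[y][:,:2]*1000).astype(np.float32)) if y.sum() else 0)
    h=roi&(I.max(2)<130)&(W[...,2]>.1)&(W[...,0]<.58)&(np.ptp(I,2)<30); q=W[h]; print("hasp",h.sum(),np.percentile(q,[2,50,98],0).round(3).tolist() if h.sum() else 0)
    big=cv2.resize(im[150:310,290:490] if c=="top" else im[170:330,180:360],None,fx=4,fy=3.7)[:600,:800]; cv2.imwrite(f"pics/{c}_crop.png",big[:,:,::-1])
E
```

```text
top deck n 2960 z 0.0898 ((499.6129455566406, -102.20823669433594), (61.62297821044922, 259.3136901855469), 1.1001888513565063) [[0.468, -0.232, 0.084], [0.47, -0.226, 0.085], [0.528, 0.023, 0.095], [0.533, 0.028, 0.096]]
lid n 769 normal [0.718 0.008 0.696] angle 0.801 az -3.13 ctr [ 0.619 -0.131  0.175] [[0.578, -0.228, 0.097], [0.694, 0.024, 0.218]] ((635.831298828125, -101.16279602050781), (115.89851379394531, 255.70932006835938), 0.6824232339859009)
yellow 45 [ 0.616 -0.101  0.211] ((621.0533447265625, -100.76219177246094), (29.575969696044922, 6.666812419891357), 4.585227966308594)
hasp 263 [[0.483, -0.211, 0.102], [0.5, -0.101, 0.158], [0.579, -0.006, 0.21]]
scene deck n 455 z 0.0897 ((498.0898132324219, -0.4858207702636719), (64.7847900390625, 59.1904182434082), 1.104661464691162) [[0.466, -0.031, 0.084], [0.468, -0.025, 0.085], [0.527, 0.028, 0.093], [0.53, 0.029, 0.095]]
lid n 8103 normal [0.734 0.007 0.679] angle 0.825 az -3.133 ctr [ 0.641 -0.095  0.151] [[0.582, -0.227, 0.092], [0.695, 0.028, 0.214]] ((637.6532592773438, -99.60462951660156), (118.89128875732422, 259.96002197265625), 0.5741220712661743)
yellow 59 [ 0.627 -0.098  0.204] ((625.98193359375, -98.37884521484375), (26.451459884643555, 8.29952335357666), 1.6989679336547852)
hasp 312 [[0.483, -0.123, 0.137], [0.492, -0.102, 0.164], [0.504, -0.082, 0.183]]
```

View pics/top_crop.png

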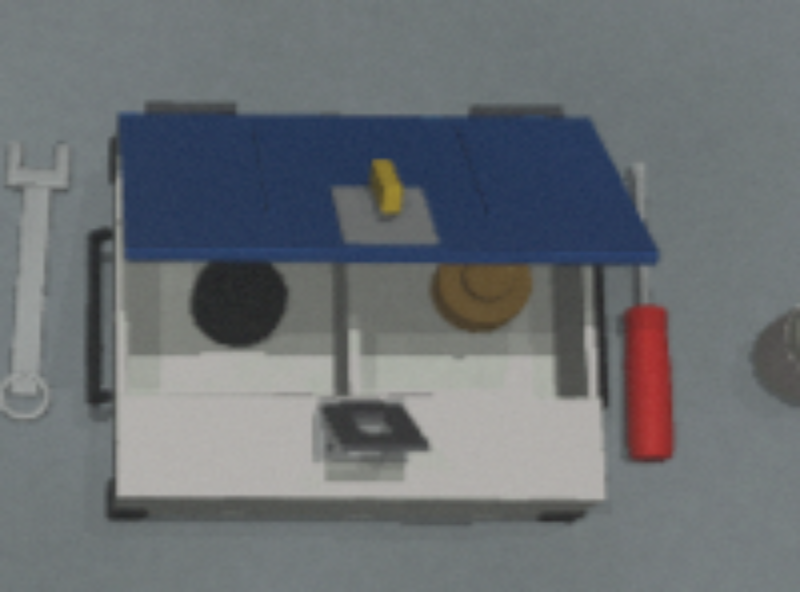

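The crop agrees with the numbers: deck, hasp (375,425) leaning back, catch (385,187) in line. The case is at about (0.585, -0.100) with yaw about 0.011, lid about 0.81 rad, and hasp about 1.95 rad. Now I shut the lid.

```bash
cat >> h.py <<'E'
C0=np.array([.585,-.100,0.]); YAW=.011
def Rz(a): c,s=np.cos(a),np.sin(a); return np.array([[c,-s,0],[s,c,0],[0,0,1.]])
def w(x,y,z): return C0+Rz(YAW)@np.array([x,y,z])      # case -> world
def tool(a=0): return Rz(YAW+a)@np.diag([1.,-1,-1])    # pointing down, yaw a in the case
def st(s): print(s,"t",round(manip.current_time(),2),"p",np.round(manip.current_ee_pos(),4),"F",np.round(manip.current_force(),1))
E
python3 - <<'E'
from h import *
print(np.round(manip.current_tcp_rot(),2).tolist())
for a in (0,np.pi,1.57,-1.57):
    q=manip.inverse_kinematics(w(-.016,0,.1),tool(a)); print(a,None if q is None else np.round(q,2))
manip.set_gripper(0)
R=tool(0); y=.07; h=.011
def P(th,r=.135): return w(.115-r*np.cos(th)-0.0,y,.09+r*np.sin(th))
p=P(.81); p[2]+=.08
manip.move_ptp(p,R); st("above")
for th in (.85,.7,.55,.4,.25,.12,.04):
    manip.move_l(P(th)-[0,0,.0],R,max_speed=.12); st(th)
manip.move_l(w(-.02,y,.088),R,max_speed=.05); st("down")
manip.dwell(.2); st("hold")
manip.move_l(w(-.02,y,.20),R,max_speed=.25)
im,W=cloud("top"); 
I=im.astype(int); b=(I[...,2]>I[...,0]+50)&(W[...,0]>.5)&(W[...,0]<.72)&(W[...,1]>-.25)&(W[...,1]<.05)&(W[...,2]<.14)
q=W[b]; print(np.polyfit(q[:,0],q[:,2],1),np.median(q[:,2]),len(q))
E
```

```text
[[0.91, 0.41, 0.0], [0.41, -0.91, 0.0], [0.0, -0.0, -1.0]]
0 [-0.25  0.56  1.68 -0.    0.89  1.3 ]
3.141592653589793 [-0.25  0.56  1.68 -0.    0.89 -1.84]
1.57 [-0.25  0.56  1.68 -0.    0.89 -0.27]
-1.57 None
above t 4.44 p [ 0.606  -0.0305  0.2677] F [ 0.3 -0.2  1. ]
0.85 t 5.22 p [ 0.6104 -0.0299  0.1921] F [0.1 0.1 0. ]
0.7 t 5.54 p [ 0.596  -0.0299  0.1775] F [-1.  -0.6  0.7]
0.55 t 5.86 p [ 0.5843 -0.03    0.1609] F [ 0.2 -0.2 -0.3]
0.4 t 6.17 p [ 0.5751 -0.0301  0.1428] F [ 0.7  0.1 -0.5]
0.25 t 6.49 p [ 0.5686 -0.0302  0.1237] F [ 0.1 -0.5 -0.1]
0.12 t 6.79 p [ 0.5652 -0.0302  0.1063] F [ 0.7  0.5 -0.9]
0.04 t 7.04 p [ 0.5643 -0.0302  0.0956] F [0.2 0.1 0.7]
down t 7.34 p [ 0.5652 -0.0303  0.0899] F [-4.2  1.2 19.2]
hold t 7.54 p [ 0.5652 -0.0303  0.0899] F [-4.1  0.4 19.1]
[0.00217351 0.08842963] 0.08974406389320448 2005
```

Lid is flat at z 0.0897. Next, the hasp.

Run:
```python
from h import *
R=tool(0); h=.011; hx,hz=-.062,.094
manip.move_l(w(-.04,.07,.27),R,max_speed=.3)
manip.move_ptp(w(-.155,0,.27),R)
manip.move_l(w(-.155,0,.168),R,max_speed=.2); st("behind")
for x in (-.10,-.07,hx+.018): manip.move_l(w(x-h,0,.168),R,max_speed=.1); st("push %.3f"%x)
for th in np.arange(1.25,.05,-.2):
    r=.097-.018*th/1.3
    manip.move_l(w(hx+r*np.cos(th)-h,0,hz+.002+r*np.sin(th)),R,max_speed=.1); st("%.2f"%th)
manip.move_l(w(hx+.086,0,.0955),R,max_speed=.04); st("flat")
manip.move_l(w(hx+.086,0,.0945),R,max_speed=.04); manip.dwell(.15); st("press")
manip.move_l(w(hx+.086,0,.21),R,max_speed=.25)
im,_=manip.grab_frame("wrist"); cv2.imwrite("pics/wr1.png",im[:,:,::-1]); st("end")
im,W=cloud("wrist")
I=im.astype(int); k=(I[...,0]>110)&(I[...,1]>90)&(I[...,2]<90)&(W[...,2]>.105)&(W[...,2]<.125)
q=W[k]; print("yellow",len(q),q.mean(0) if len(q) else 0, cv2.minAreaRect((q[:,:2]*1000).astype(np.float32)) if len(q) else 0)
for c in("wrist","top"):
    if c=="top": manip.grab_frame(c)
    for n in("catch_top","hasp_end"): print(c,n,[(np.round(r["at"],3),r["confidence"]) for r in manip.look_for(c,n)[:1]])
```

```text
behind t 9.84 p [ 0.4308 -0.1016  0.1684] F [ 0.2 -0.2  0.2]
push -0.100 t 10.43 p [ 0.4738 -0.1011  0.1682] F [-1.5  0.3  0.1]
push -0.070 t 10.88 p [ 0.5035 -0.1008  0.1678] F [-0.5 -0.4 -0.3]
push -0.044 t 11.29 p [ 0.5295 -0.1006  0.1678] F [-0.1 -0.3  0.9]
1.25 t 11.54 p [ 0.537  -0.1006  0.1718] F [-0.7  0.5 -0. ]
1.05 t 11.86 p [ 0.5528 -0.1003  0.1672] F [-0.6  0.2  0.1]
0.85 t 12.18 p [ 0.568  -0.1001  0.1598] F [-0.1  0.3 -0. ]
0.65 t 12.5 p [ 0.5818 -0.1     0.1491] F [-0.8 -0.8  0.8]
0.45 t 12.83 p [ 0.5935 -0.0998  0.1352] F [0.3 0.6 0.5]
0.25 t 13.17 p [ 0.6024 -0.0997  0.1189] F [-0.6  0.1  0.4]
flat t 13.93 p [ 0.6085 -0.0997  0.0958] F [-6.4  0.6 10.3]
press t 14.32 p [ 0.6086 -0.0997  0.0957] F [-9.7  0.2 18.2]
end t 14.98 p [ 0.6085 -0.0996  0.2087] F [0.1 0.9 0. ]
yellow 147 [ 0.58448927 -0.1009877   0.11231723] ((583.8829956054688, -100.98468017578125), (8.636972427368164, 6.270097255706787), 89.93319702148438)
wrist catch_top [(array([ 0.584, -0.099,  0.117]), 0.72)]
wrist hasp_end [(array([ 0.597, -0.104,  0.096]), 0.94)]
top catch_top []
top hasp_end []
```

View pics/wr1.png

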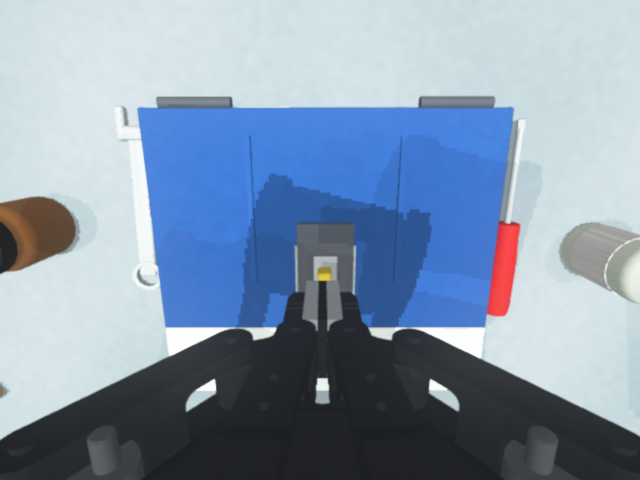

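The wrist view shows the hasp flat, with the yellow wing end at (323,274) inside the slot. I'll back off for an unobstructed look at the whole wing, so I know its centre and angle before gripping.

Run:
```python
from h import *
manip.set_gripper(.35)
manip.move_l(w(-.10,0,.22),tool(0),max_speed=.3)
manip.dwell(.2)
im,W=cloud("wrist")
I=im.astype(int); k=(I[...,0]>90)&(I[...,0]>I[...,2]*1.6)&(I[...,1]>I[...,2]*1.3)&(W[...,2]>.110)&(W[...,2]<.122)&(abs(W[...,0]-.57)<.05)&(abs(W[...,1]+.1)<.04)
q=W[k]; print("yellow",len(q),q.mean(0),np.median(q[:,2]),cv2.minAreaRect((q[:,:2]*1000).astype(np.float32)))
print([(np.round(r["at"],3),r["confidence"]) for r in manip.look_for("wrist","catch_top")[:1]],w(-.016,0,.116))
dk=(I.min(2)>130)&(abs(W[...,2]-.09)<.004); q=W[dk]; print("deck y",np.percentile(q[:,1],[1,99])); 
b=(I[...,2]>I[...,0]+50)&(abs(W[...,2]-.09)<.006);print("lid",cv2.minAreaRect((W[b][:,:2]*1000).astype(np.float32)))
cv2.imwrite("pics/wr2.png",im[:,:,::-1]); st("")
```

```text
yellow 825 [ 0.568632   -0.10204562  0.11468889] 0.11470648779756244 ((568.4273681640625, -102.09928894042969), (35.6202278137207, 9.498198509216309), 3.8140199184417725)
[(array([ 0.569, -0.101,  0.118]), 0.64)] [ 0.56900097 -0.100176    0.116     ]
deck y [-0.22993538  0.02364064]
lid ((586.75390625, -101.81414794921875), (113.56185150146484, 259.8913269042969), 0.635819137096405)
 t 16.54 p [ 0.4855 -0.101   0.2197] F [0.  0.4 0.5]
```

View pics/wr2.png

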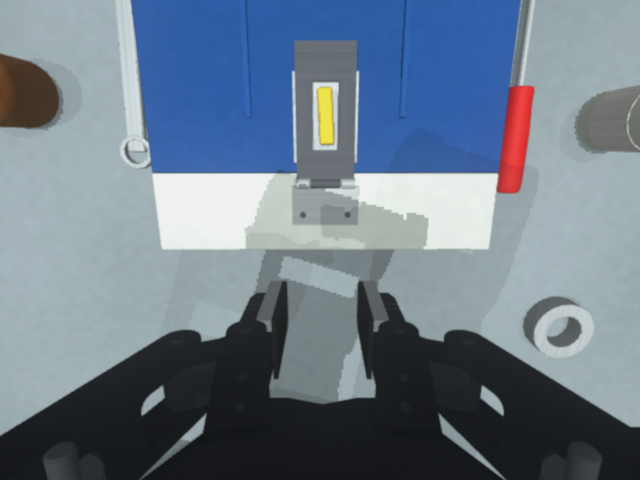

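The picture shows the hasp flat with the whole wing at (325,115) inside the slot, at about 0.055 rad in the case frame. I'll grip it and turn it counter-clockwise.

Run:
```python
from h import *
p=np.array([.5686,-.1016,.1015]); a=.055
manip.move_ptp(p+[0,0,.08],tool(a)); 
manip.move_l(p,tool(a),max_speed=.08); st("at wing")
manip.set_gripper(0,20); st("grip"); print(manip.current_grip_width()*85,manip.current_grip_force())
for b in np.linspace(a,1.56,7)[1:]:
    manip.move_ptp(p,tool(b)); st("%.2f"%b); print(np.round(manip.current_ft_torque(),2))
    if np.linalg.norm(manip.current_force())>70: break
manip.dwell(.3)
manip.set_gripper(.35); manip.move_l(p+[0,0,.1],max_speed=.15); 
manip.move_ptp(w(-.13,0,.24),tool(0)); manip.dwell(.2)
im,W=cloud("wrist"); cv2.imwrite("pics/wr3.png",im[:,:,::-1])
I=im.astype(int); k=(I[...,0]>90)&(I[...,0]>I[...,2]*1.6)&(I[...,1]>I[...,2]*1.3)&(W[...,2]>.106)&(W[...,2]<.126)&(abs(W[...,0]-.57)<.05)&(abs(W[...,1]+.1)<.04)
q=W[k]; print("yellow",len(q),q.mean(0),cv2.minAreaRect((q[:,:2]*1000).astype(np.float32))); st("end")
```

```text
at wing t 18.15 p [ 0.5689 -0.1017  0.102 ] F [0.  0.1 0.5]
grip t 18.45 p [ 0.5689 -0.1021  0.1021] F [-0.6 -3.5  4.1]
9.257689932499096 24.038225412368774
0.31 t 18.8 p [ 0.5688 -0.1018  0.1021] F [-1.1 -2.6  6.3]
[-0.34  0.24  0.04]
0.56 t 19.15 p [ 0.5687 -0.1015  0.102 ] F [-2.2 -1.   5.3]
[-0.02  0.39  0.04]
0.81 t 19.5 p [ 0.5685 -0.1012  0.102 ] F [-2.8  1.4  7.8]
[0.21 0.64 0.02]
1.06 t 19.85 p [ 0.5682 -0.1011  0.102 ] F [-4.7  1.5  9.3]
[0.39 0.86 0.06]
1.31 t 20.2 p [ 0.5679 -0.101   0.102 ] F [-6.2  3.3 11.1]
[0.56 1.21 0.  ]
1.56 t 20.55 p [ 0.5676 -0.1009  0.102 ] F [-8.5  3.2 11.1]
[0.51 1.46 0.04]
yellow 881 [ 0.56755607 -0.10212572  0.11425898] ((568.146484375, -102.24008178710938), (10.320032119750977, 34.98360061645508), 0.0020976546220481396)
end t 23.59 p [ 0.4551 -0.1014  0.2399] F [-0.8 -0.  -1.4]
```

View pics/wr3.png

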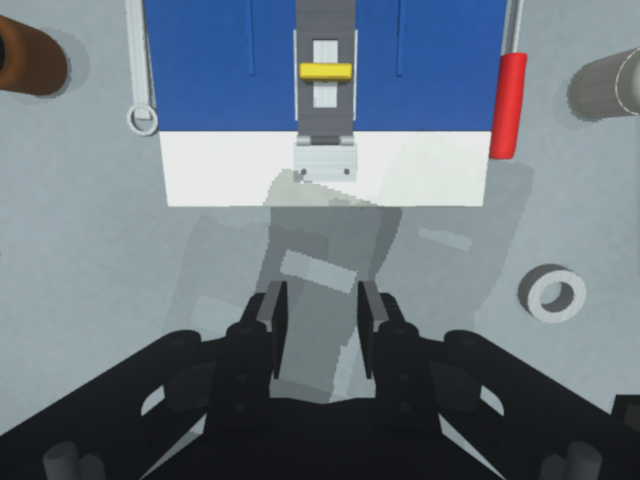

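The wing now lies crosswise at (325,71) over the flat hasp, and the robot is clear of everything.

```bash
python3 -c "
from bench import manip
print(manip.sign_off())"
```

```text
the job is handed in; nothing more can be done
None
```

The lid is shut, the hasp lies flat over the catch, and the catch is turned about 1.56 rad crosswise; the job was handed in at about 24 s, with no verdict returned.

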